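# Roll the cap strips down on a sample plate

### The arm

A 6-joint arm with a two-finger parallel gripper is mounted at the origin on the work surface. World frame = base frame: x ahead of the robot, y to its left, z up, the work surface at z = 0. Lengths are in m, angles in rad, forces in N, time in s.
With the tool pointing down it reaches from about 0.35 to 0.725 m from the base axis. Payload 4.3 kg.
Tool frame: the origin (TCP) lies between the finger pads; the fingertips stand nose_length ahead of it and the grasp point (between the pads) lies 6 mm ahead of it (nose_length is the distance from the TCP to the fingertips, in m); z points along the fingers, y is the line along which they close (so a half turn about z gives the same grasp; the last joint's range is limited). The gripper opens to 85 mm and grips with 20 to 120 N. Pads are 22 mm wide; open, the fingers measure 114 mm over their backs; the gripper's body (76 mm by 85 mm) begins 54 mm behind the grasp point. The pads swing forward as they close: fully open they stand 13 mm farther back than shut.
Start: joints at [-1.229, 0.377, 0.081, 1.274, 0, 1.46], TCP at [0.251, -0.517, 0.256] pointing down, gripper open.
Joint ranges: [-2.72, 2.72], [-0.84, 1.66], [-1.02, 1.22], [-1.77, 2.12], [-1.37, 1.28], [-3.14, 3.14]. Speed limits (rad/s): [2.57, 2.57, 3.14, 3.14, 3.14, 3.14].

### API

Orientations are given as a 3x3 rotation matrix whose columns are the frame's x, y, z axes.
In Python, from bench import * gives the robot as it stands.
- The arm moves only by the shell command python3 -m pendant 'ROWS' [OPENING]. ROWS is a JSON object of lists of equal length, an entry for each row: "slide": the shift along the tool's x, y, z normalised to -1 to 1, where 1 is 0.5 m, a list of three; "turn": the turn, a rotation vector about the tool's x, y, z normalised to -1 to 1, where 1 is 45 degrees, a list of three. In form: {"slide": [[dx, dy, dz], ...], "turn": [[ax, ay, az], ...]}. A call has 1 to 8 rows; each row is the pose to reach, as a shift and turn from the pose commanded when the call began, along the tool's axes at that moment; what a row does not reach only later rows make up. A row lasts 1/12 s, in which the tool goes at most 41.7 mm and 7.16 degrees, less where a joint would pass 70% of its speed; a pose out of reach is approached as far as the arm can. A call with a number of a shift or a turn outside -1 to 1 is refused whole. A call with a gripper value outside its range is refused whole. OPENING is the opening in per cent of the stroke, from 0 (shut) to 100 (fully open), set as the call begins (- or left out, the last holds). The fingers move at their own pace and stop on an object; the grip force is fixed at half the most. Time passes only in rows, so rows that repeat a pose let the fingers close. It gives the time, the measured TCP pose, the force, the opening and the grip force at its end, in the units of the state.
- get_obs(): the state, without advancing time (a new reading comes with each control period).
- read_camera(name): name is "scene" or "top" or "wrist"; returns a dict with "image" (420x560x3 uint8, red, green, blue), "depth" (420x560 float32, m along the optical axis (not along the pixel's ray), 0 where there is no reading), "fx", "fy", "cx", "cy" (pixels), "extrinsics" (4x4, takes a point from world to camera coordinates). Camera axes: x right, y down, z forward; pixel columns grow to the right and rows downward; lengths in m; the calibration is good to about 2 mm. The wrist camera is an equidistant fisheye: a pixel r from the principal point sees the ray r / f radians off the axis. A picture is of the moment at which its call begins.
- sign_off(): hands the job in; it is judged then, once.
The state is a dict: "clock": time; "joint_positions": joint angles; "joint_velocities": joint speeds; "effort": joint torques, N m; "position": TCP position; "eef_rot": TCP orientation; "wrist_force": force on the tool from outside, world axes, zero at the start; "ft_torque": the same for the moment, N m; "grip_width": finger opening in m; "gripper_force": force on a finger pad.
Only numpy, scipy, OpenCV 4.12 (cv2) and the standard library are available. Lean on these libraries where they do the work, as an engineer would, in place of code of your own. Each camera call takes 0.05 s, during which the arm holds its last target. There are 200 camera calls.

### The job

The cap strips on the sample plate in the cooler are only laid on. Take the hand roller from its stand and roll it along the plate, pressing firmly and evenly but never over 30 N so that no tube cracks, until all twelve strips are fully down; press with the roller only. Then hang the roller back in its stand by its cross-bar, setting it in rather than letting it fall, and leave the other things on the bench where they are.

Things in the scene. Friction and masses are not known exactly. Their poses are not given: they have to be found in the camera images.
- cooler: Dry-block cooler: fixed white benchtop box, 190 x 150 x 48 mm (x, y, z); origin on the bench under its centre. In its open top an aluminium block carries a white tube plate, 127 mm (x) by 86 mm, covered by a flat sheet of 12 blue cap strips side by side: each 8.2 mm wide (x), 76 mm long (y), strip i centred at x = -49.5 + 9 (i - 1) mm, y = 0; fully down they stand 4 mm above the plate.
- deck_mid (a point): Point on the cooler 66 mm above its origin, same axes: nominal top of fully seated strips (unpressed ones stand up to 4 mm higher). The block stands on rubber pads (1 mm per 15 N) over screw feet, set for plates of various heights and never quite level: the real plate is up to 9 mm higher or lower and slopes along x by up to 0.045 rad either way. This reading does not show that: it must be felt or seen.
- sealer_grip (a point): The hand roller's orange upright handle, 24 x 24 mm square, reaching from 36 mm below this point to 42 mm above it; z up the handle, y along the roller's axis. 46 mm below the point runs a steel cross-bar, 10 mm thick, 140 mm long (y); below that a fork, 97 mm wide (y), carries the roller. About 0.5 kg, mostly in the roller; the same front to back and left to right.
- sealer_axle (a point): Centre of the hand roller's black roller: 44 mm in diameter, 84 mm long (along y), 86 mm below sealer_grip; z points up the handle.
- sealer: The hand roller as a whole; origin at the lowest point of its roller, 108 mm below sealer_grip, 22 mm below sealer_axle.
- wheel (a joint): Turning angle of the roller in its fork (rad), 0 at the start, free to turn; rolling 22 mm turns it 1 rad. The roller bears on two or three cap strips at once, so it takes about 12 to 15 N in all to drive them home as it rolls (more leaves them surely down; 30 N cracks tubes).
- stand_rest (a point): Fixed white stand of the hand roller: foot 110 x 150 mm (x, y), two cheeks 8 mm thick, 54 to 62 mm either side of the middle in y, each with an open 90-degree V notch 40 mm wide at the top, 87 mm above the bench. The hand roller hangs by its cross-bar's ends, handle up, roller free. The point, 74 mm above the bench, is the middle of the cross-bar when hung; y along the cross-bar.
- reagent_mid (a point): Amber glass bottle with a blue cap, 60 mm across, 130 mm tall, point half-way up; a bystander.
- beaker_mid (a point): Glass beaker, 66 mm across, 80 mm tall, point half-way up; a bystander.
- tipbox_mid (a point): Blue pipette-tip box, 120 x 85 x 60 mm, point half-way up; a bystander.
- vialrack_mid (a point): Grey rack of small vials, 140 x 90 x 44 mm, point half-way up; a bystander.
- strip1 (a joint): How far cap strip 1 of 12 (counted from the -x end of the cooler) has been pressed down into its tubes (m): 0 as laid on, 0.004 fully home. It gives way under about 4 N and stays where it is left.
- strip2 (a joint): How far cap strip 2 of 12 (counted from the -x end of the cooler) has been pressed down into its tubes (m): 0 as laid on, 0.004 fully home. It gives way under about 4 N and stays where it is left.
- strip3 (a joint): How far cap strip 3 of 12 (counted from the -x end of the cooler) has been pressed down into its tubes (m): 0 as laid on, 0.004 fully home. It gives way under about 4 N and stays where it is left.
- strip4 (a joint): How far cap strip 4 of 12 (counted from the -x end of the cooler) has been pressed down into its tubes (m): 0 as laid on, 0.004 fully home. It gives way under about 4 N and stays where it is left.
- strip5 (a joint): How far cap strip 5 of 12 (counted from the -x end of the cooler) has been pressed down into its tubes (m): 0 as laid on, 0.004 fully home. It gives way under about 4 N and stays where it is left.
- strip6 (a joint): How far cap strip 6 of 12 (counted from the -x end of the cooler) has been pressed down into its tubes (m): 0 as laid on, 0.004 fully home. It gives way under about 4 N and stays where it is left.
- strip7 (a joint): How far cap strip 7 of 12 (counted from the -x end of the cooler) has been pressed down into its tubes (m): 0 as laid on, 0.004 fully home. It gives way under about 4 N and stays where it is left.
- strip8 (a joint): How far cap strip 8 of 12 (counted from the -x end of the cooler) has been pressed down into its tubes (m): 0 as laid on, 0.004 fully home. It gives way under about 4 N and stays where it is left.
- strip9 (a joint): How far cap strip 9 of 12 (counted from the -x end of the cooler) has been pressed down into its tubes (m): 0 as laid on, 0.004 fully home. It gives way under about 4 N and stays where it is left.
- strip10 (a joint): How far cap strip 10 of 12 (counted from the -x end of the cooler) has been pressed down into its tubes (m): 0 as laid on, 0.004 fully home. It gives way under about 4 N and stays where it is left.
- strip11 (a joint): How far cap strip 11 of 12 (counted from the -x end of the cooler) has been pressed down into its tubes (m): 0 as laid on, 0.004 fully home. It gives way under about 4 N and stays where it is left.
- strip12 (a joint): How far cap strip 12 of 12 (counted from the -x end of the cooler) has been pressed down into its tubes (m): 0 as laid on, 0.004 fully home. It gives way under about 4 N and stays where it is left.

How it is judged:
On the way, in this order (a step that is already met when the one before it is completed fails the run):
1. the hand roller is lifted out of its stand (distance between sealer and stand_rest above 0.12 m), for 0.1 s.
2. the roller has rolled along the plate (turned by 2 rad or more) and all twelve strips are down to within 1.5 mm of fully home (value of joint each of strip1, strip2, strip3, strip4, strip5, strip6, strip7, strip8, strip9, strip10, strip11, strip12 above 0.0025 m and (value of joint wheel above 2 rad or value of joint wheel below -2 rad)), for 0.1 s.
At the end, for the whole second after the job is handed in: All twelve strips within 1.5 mm of fully home; the hand roller hangs at rest in both notches of its stand, within 0.35 rad of upright, 0.12 rad of the stand's y, its roller centre 40 mm (+-6) below stand_rest and within 20 mm of it in x, 12 mm in y (value of joint each of strip1, strip2, strip3, strip4, strip5, strip6, strip7, strip8, strip9, strip10, strip11, strip12 above 0.0025 m and x of sealer_axle in the frame of stand_rest between -0.02 and 0.02 m and y of sealer_axle in the frame of stand_rest between -0.012 and 0.012 m and z of sealer_axle in the frame of stand_rest between -0.046 and -0.034 m and angle between sealer_axle's own z axis and vertical below 0.35 rad and angle between the y axis of sealer_axle and the y axis of stand_rest, either way round below 0.12 rad and linear speed of sealer below 0.05 m/s); the robot touches nothing.
It fails at once if the hand roller presses on the plate or the cooler with more than 30 N (contact force between sealer and cooler above 30 N).
It fails at once if the gripper or arm itself presses on the plate, strips or cooler (over 2 N) (contact force between any of the fingers, the arm and cooler above 2 N).
It fails at once if the hand roller is let fall (moves faster than 0.5 m/s while not held) (contact force between the fingers and sealer below 0.1 N and linear speed of sealer above 0.5 m/s).
It fails at once if the bottle, beaker, tip box or vial rack is moved by more than 20 mm (distance of any of reagent_mid, beaker_mid, tipbox_mid, vialrack_mid from where it was at the start of the episode above 0.02 m).
It also fails if it takes over 72 s, if anything falls off the work surface, if the arm or the gripper's body presses on something with over 40 N, if the wrist force passes 120 N, or if a joint passes its speed limit or range.

## Working session

There is one attempt and no reset: what is moved stays moved. The work goes in short steps, Python scripts to look and compute and a shell command to move; the robot and the scene stay as the last step left them, time stands still between calls to the robot, and variables do not carry over. Pictures are saved under pics/ and viewed, at most 10 in all, crops included, and the job is handed in when it is done.

```bash
mkdir -p pics; ls; python3 - <<'E'
from bench import *
import cv2,numpy as np
o=get_obs();print(o)
ims=[]
for n in("scene","top"):
    c=read_camera(n);np.savez(n,**c);ims.append(c["image"]);print(n,c["fx"],c["fy"],c["cx"],c["cy"],c["extrinsics"].round(3).tolist())
    cv2.imwrite(f"pics/{n}0.png",c["image"][...,::-1])
E
```

```text
pics
{'clock': 0.0, 'joint_positions': array([-1.22925222e+00,  3.78057924e-01,  7.96441207e-02,  1.27438359e+00,
        9.99165692e-06,  1.46047582e+00]), 'joint_velocities': array([-5.44674487e-04, -5.37230110e-04, -1.12329297e-03, -6.50876979e-04,
        1.22331777e-03,  6.41634095e-05]), 'effort': array([ 1.67030976e-04, -4.63604271e+01,  2.69875699e+01,  2.08137167e-02,
        6.88840532e-05,  1.84993439e-05]), 'position': array([ 0.25086869, -0.51673156,  0.2553708 ]), 'eef_rot': array([[ 8.99634575e-01,  4.36643097e-01, -6.60826813e-04],
       [ 4.36643537e-01, -8.99632622e-01,  1.88882679e-03],
       [ 2.30241820e-04, -1.98779964e-03, -9.99997998e-01]]), 'wrist_force': array([ 0.3199301 , -0.87057111,  0.22492203]), 'ft_torque': array([-0.01275592, -0.04228295,  0.03825817]), 'gripper_force': 0.0, 'grip_width': 0.08545652381693643}
scene 421.5120970658302 421.5120970658302 278.10430834684274 208.19430323654174 [[0.159, 0.987, 0.015, -0.101], [0.627, -0.089, -0.774, -0.31], [-0.763, 0.133, -0.633, 1.711], [0.0, 0.0, 0.0, 1.0]]
top 384.3683562244192 384.3683562244192 280.84403699295734 207.3457530133255 [[0.002, -1.0, -0.003, -0.009], [-0.979, -0.001, -0.206, 0.642], [0.206, 0.004, -0.979, 1.179], [0.0, 0.0, 0.0, 1.0]]
```

View pics/scene0.png

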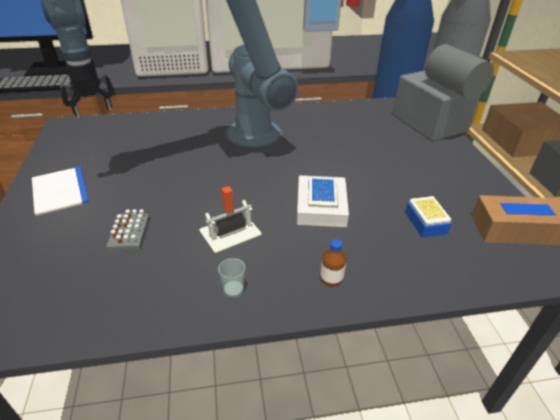

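View pics/top0.png

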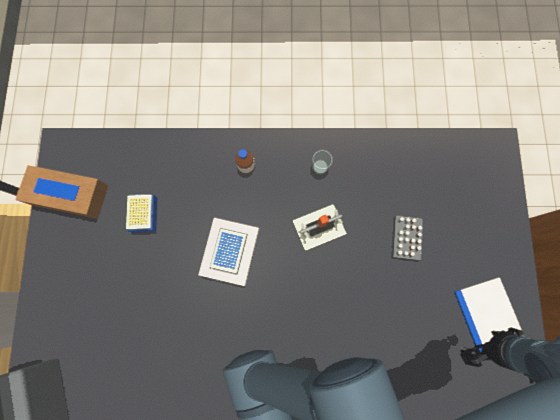

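The scene view shows the roller in its stand (handle at 228,200), cooler (322,200), bottle (333,265), beaker (232,277), tip box (428,215) and rack (128,228). In the top view, the stand is at (320,227), the cooler at (229,252), the orange handle at (323,221), and the bystanders are clear of the stand-to-cooler path.

```bash
cat > h.py <<'E'
import numpy as np,cv2
def cloud(c):
    E=c["extrinsics"];v,u=np.mgrid[:420,:560];d=c["depth"]
    P=np.stack([(u-c["cx"])/c["fx"]*d,(v-c["cy"])/c["fy"]*d,d],-1)
    return (P-E[:3,3])@E[:3,:3]
def ray(c,px,z):
    E=c["extrinsics"];R=E[:3,:3];o=-R.T@E[:3,3]
    p=np.c_[(np.asarray(px,float)-[c["cx"],c["cy"]])/[c["fx"],c["fy"]],np.ones(len(px))]@R
    return o+p*((z-o[2])/p[:,2])[:,None]
E
python3 - <<'E'
from h import *
for n in("top","scene"):
    c=dict(np.load(n+".npz"));P=cloud(c);hsv=cv2.cvtColor(c["image"],cv2.COLOR_RGB2HSV);H,S,V=cv2.split(hsv)
    def rect(m,z,x0,y0,x1,y1,name):
        mm=np.zeros_like(H);mm[y0:y1,x0:x1]=m[y0:y1,x0:x1]
        cs,_=cv2.findContours(mm,cv2.RETR_EXTERNAL,cv2.CHAIN_APPROX_NONE);k=max(cs,key=cv2.contourArea)
        f=np.zeros_like(mm);cv2.drawContours(f,[k],-1,1,-1)
        px=np.argwhere(f)[:,::-1];w=ray(c,px,z)[:,:2]
        r=cv2.minAreaRect((w*1000).astype(np.float32));q=P[f>0]
        print(n,name,len(px),np.round(w.mean(0),4),r,"depth pts",np.round(np.nanmedian(q,0),4));return f
    W=((S<60)&(V>140)).astype(np.uint8);B=((H>95)&(H<125)&(S>120)).astype(np.uint8);O=((H<12)&(S>170)&(V>120)).astype(np.uint8)
    if n=="top": a=(190,205,270,295);b=(285,195,360,260)
    else: a=(285,165,360,235);b=(190,175,270,255)
    rect(cv2.morphologyEx(W|B,cv2.MORPH_CLOSE,np.ones((9,9))),.048,*a,"cooler")
    f=rect(cv2.morphologyEx(B,cv2.MORPH_CLOSE,np.ones((5,5))),.068,*a,"strips")
    f=cv2.erode(f,np.ones((3,3)));q=P[f>0];q0=q.mean(0);A=np.c_[q[:,:2]-q0[:2],np.ones(len(q))];s=np.linalg.lstsq(A,q[:,2],rcond=None)[0]
    print("strip plane",q0.round(4),s.round(4),"resid",np.std(q[:,2]-A@s))
    rect(W,.006,*b,"standfoot");f=rect(O,.162 if n=="top" else .12,*b,"handle");print("handle zmax",np.percentile(P[f>0][:,2],[5,50,95]).round(4))
    t=f.astype(bool)&(P[...,2]>.155);print("top pts",P[t].mean(0).round(4),t.sum())
    # steel notch tops / bench
    print("bench z",np.median(P[330:340,150:200] if n=="top" else P[270:280,60:150],(0,1)).round(4))
E
```

```text
top cooler 2876 [0.5022 0.1599] ((503.7337646484375, 159.66098022460938), (153.974609375, 192.8677978515625), 77.22904205322266) depth pts [0.5002 0.158  0.0509]
top strips 669 [0.5038 0.1597] ((503.9326171875, 159.6663818359375), (66.42324829101562, 102.6109848022461), 76.67025756835938) depth pts [0.5034 0.1597 0.0689]
strip plane [0.5033 0.1591 0.0724] [-0.8016 -1.915   0.0724] resid 0.059399200645082854
top standfoot 1500 [ 0.5888 -0.1373] ((590.5944213867188, -140.4850311279297), (111.98736572265625, 160.61976623535156), 22.214584350585938) depth pts [ 0.5803 -0.1311  0.011 ]
top handle 54 [ 0.5865 -0.1357] ((586.62255859375, -136.05189514160156), (21.304393768310547, 22.95242691040039), 26.696828842163086) depth pts [ 0.5868 -0.1365  0.1621]
handle zmax [0.1587 0.1621 0.1652]
top pts [ 0.5864 -0.1355  0.1621] 53
bench z [0.2414 0.331  0.0015]
scene cooler 2506 [0.5368 0.1517] ((529.200439453125, 153.98129272460938), (154.84576416015625, 250.0702362060547), 77.17815399169922) depth pts [0.5495 0.1507 0.0466]
scene strips 411 [0.5087 0.1588] ((507.279296875, 160.05580139160156), (61.20746994018555, 104.33490753173828), 77.16694641113281) depth pts [0.5074 0.1595 0.0672]
strip plane [0.5101 0.1584 0.0689] [ 0.568  -0.2265  0.0689] resid 0.018225685963405028
scene standfoot 1179 [ 0.5889 -0.1375] ((558.9721069335938, -131.29660034179688), (172.95672607421875, 186.87733459472656), 22.271350860595703) depth pts [ 0.6102 -0.1423  0.0068]
scene handle 197 [ 0.5801 -0.1361] ((582.1763305664062, -134.82931518554688), (113.01679229736328, 25.320417404174805), 1.2115802764892578) depth pts [ 0.5997 -0.1364  0.1366]
handle zmax [0.0977 0.1366 0.1609]
top pts [ 0.6111 -0.1369  0.1726] 51
bench z [ 0.7031 -0.4746 -0.0023]
```

```bash
cat >> h.py <<'E'
from scipy.spatial.transform import Rotation as Rn
def go(x,y,z,yawy):
    "prints slide/turn from the measured pose to a tool-down pose with tool y at yawy deg"
    from bench import get_obs
    o=get_obs();R=o["eef_rot"];a=np.radians(yawy);Y=np.array([np.cos(a),np.sin(a),0]);Z=np.array([0,0,-1.])
    T=np.c_[np.cross(Y,Z),Y,Z];d=R.T@(np.array([x,y,z])-o["position"])
    r=Rn.from_matrix(R.T@T).as_rotvec()
    print("slide",(d/.5).round(4).tolist(),"turn",(r/np.radians(45)).round(4).tolist())
E
python3 -c "
import bench;print([n for n in dir(bench) if not n.startswith('__')],getattr(bench,'nose_length',None))
from h import *;go(.587,-.1365,.255,23)"
```

```text
['PlanningError', 'get_obs', 'nose_length', 'read_camera', 'sign_off'] 0.025
slide [0.9368, -0.3907, 0.0018] turn [-0.0017, -0.0021, -1.9358]
```

```bash
python3 -m pendant '{"slide":[[0.06,-0.025,0],[0.12,-0.05,0],[0.18,-0.075,0],[0.24,-0.1,0],[0.31,-0.13,0],[0.37,-0.155,0],[0.43,-0.18,0],[0.49,-0.205,0]],"turn":[[0,0,-0.12],[0,0,-0.24],[0,0,-0.36],[0,0,-0.48],[0,0,-0.6],[0,0,-0.72],[0,0,-0.84],[0,0,-0.96]]}' 100; python3 -c "
from h import *;go(.587,-.1365,.255,23)"
```

```text
clock: 0.77
position: [0.4273, -0.3165, 0.2559]
eef_rot: [[0.353, 0.936, -0.001], [0.936, -0.353, 0.0], [0.0, -0.001, -1.0]]
wrist_force: [0.6, -0.9, 0.6]
grip_width: 0.0855
gripper_force: 0.0
slide [0.4495, 0.1719, 0.0018] turn [-0.0008, -0.0006, -0.9699]
```

```bash
python3 -m pendant '{"slide":[[0.06,0.02,0],[0.12,0.045,0],[0.19,0.07,0],[0.26,0.1,0],[0.32,0.12,0],[0.38,0.145,0],[0.43,0.165,0],[0.43,0.165,0]],"turn":[[0,0,-0.13],[0,0,-0.26],[0,0,-0.39],[0,0,-0.52],[0,0,-0.65],[0,0,-0.78],[0,0,-0.92],[0,0,-0.92]]}' 100; python3 - <<'E'
from h import *;from bench import *
go(.587,-.1365,.255,23)
c=read_camera("wrist");np.savez("w1",**c);cv2.imwrite("pics/w1.png",c["image"][...,::-1]);print(c["fx"],c["cx"],c["cy"],c["extrinsics"].round(3))
E
```

```text
clock: 1.43
position: [0.583, -0.1428, 0.2553]
eef_rot: [[-0.358, 0.934, 0.0], [0.934, 0.358, 0.002], [0.002, 0.001, -1.0]]
wrist_force: [-0.0, 0.6, -0.7]
grip_width: 0.0852
gripper_force: 0.0
slide [0.0088, 0.012, 0.0006] turn [0.0014, -0.0023, -0.0449]
325.19226210127806 278.5977054369519 210.54603281211786 [[ 0.934  0.358 -0.    -0.493]
 [ 0.338 -0.883  0.327 -0.367]
 [ 0.117 -0.305 -0.945  0.269]
 [ 0.     0.     0.     1.   ]]
```

View pics/w1.png

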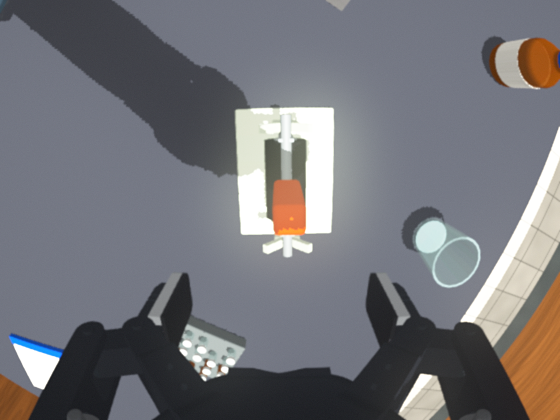

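The wrist view shows the stand foot with corners (236,109), (333,108), (331,233) and (242,235). The cross-bar's ends are at (286,113) and (288,257), and the handle at (289,207). The bar runs nearly vertically in the picture, so the gripper is well aligned.

```bash
cat >> h.py <<'E'
def fray(c,px,z):
    E=c["extrinsics"];R=E[:3,:3];o=-R.T@E[:3,3];p=(np.asarray(px,float)-[c["cx"],c["cy"]])/[c["fx"],c["fy"]]
    t=np.linalg.norm(p,axis=1,keepdims=True);d=np.c_[p/t*np.sin(t),np.cos(t)]@R
    return o+d*((z-o[2])/d[:,2])[:,None]
E
python3 - <<'E'
from h import *
c=dict(np.load("w1.npz"));H,S,V=cv2.split(cv2.cvtColor(c["image"],cv2.COLOR_RGB2HSV))
b=fray(c,[(286,113.5),(288,257)],.076);d=b[0]-b[1];print(b.round(4),b.mean(0),np.linalg.norm(d),np.degrees(np.arctan2(d[1],d[0])))
for z in(.004,.01):
    f=fray(c,[(236,109),(333,108),(331,233),(242,235)],z);print(z,f.round(4)[:,:2].tolist(),f.mean(0));
    for i,j in((0,3),(1,2),(1,0),(2,3)):
        e=f[i]-f[j];print(np.linalg.norm(e).round(4),np.degrees(np.arctan2(e[1],e[0])).round(2))
m=((H<14)&(S>150)&(V>100)).astype(np.uint8);m[:160]=0;m[250:]=0;m[:,:250]=0;m[:,330:]=0
ys,xs=np.nonzero(m);
for r in range(ys.min(),ys.max()+1,5): q=xs[ys==r];print(r,q.min(),q.max())
print(ys.max(), np.unique(V[200:236:4,289]), c["image"][200:240:3,289].tolist())
E
```

```text
[[ 0.5631 -0.0723  0.076 ]
 [ 0.6171 -0.2049  0.076 ]] [ 0.590087   -0.13860512  0.076     ] 0.1432240627343172 112.14752355371436
0.004 [[0.5109, -0.0887], [0.6124, -0.0482], [0.6704, -0.1888], [0.5679, -0.2308]] [ 0.59041042 -0.13912376  0.004     ]
0.1531 111.87
0.1521 112.42
0.1093 21.78
0.1108 22.3
0.01 [[0.5116, -0.0884], [0.6115, -0.0485], [0.6685, -0.1868], [0.5677, -0.2281]] [ 0.5898084 -0.1379234  0.01     ]
0.1506 111.87
0.1496 112.42
0.1076 21.78
0.109 22.3
181 278 293
186 275 292
191 275 300
196 274 299
201 274 301
206 274 304
211 273 304
216 273 304
221 274 304
226 274 304
231 275 278
234 [205 215 231 232 236 255] [[205, 121, 83], [207, 119, 82], [229, 125, 79], [231, 127, 79], [232, 126, 79], [232, 125, 79], [246, 133, 76], [231, 123, 75], [231, 122, 75], [245, 129, 72], [255, 164, 55], [255, 150, 52], [244, 245, 244], [243, 245, 243]]
```

```bash
python3 -c "
from h import *;go(.5885,-.137,.126,22.15)"
```

```text
slide [0.0092, 0.0186, 0.2587] turn [-0.0009, -0.0011, -0.0323]
```

```bash
python3 -m pendant '{"slide":[[0.009,0.0186,0],[0.009,0.0186,0.05],[0.009,0.0186,0.1],[0.009,0.0186,0.15],[0.009,0.0186,0.2],[0.009,0.0186,0.24],[0.009,0.0186,0.259],[0.009,0.0186,0.259]],"turn":[[0,0,-0.03],[0,0,-0.03],[0,0,-0.03],[0,0,-0.03],[0,0,-0.03],[0,0,-0.03],[0,0,-0.03],[0,0,-0.03]]}' 100; python3 - <<'E'
from h import *;from bench import *
go(.5885,-.137,.126,22.15)
c=read_camera("wrist");np.savez("w2",**c);cv2.imwrite("pics/w2.png",c["image"][...,::-1])
E
```

```text
clock: 2.15
position: [0.5853, -0.1393, 0.1242]
eef_rot: [[-0.371, 0.929, -0.005], [0.929, 0.371, 0.002], [0.004, -0.004, -1.0]]
wrist_force: [-0.5, 0.6, -0.1]
grip_width: 0.0853
gripper_force: 0.0
slide [0.0019, 0.0075, -0.0037] turn [-0.0053, -0.0045, -0.0087]
```

View pics/w2.png

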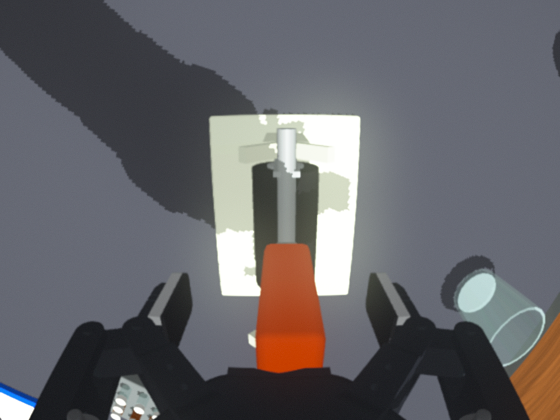

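The handle stands between the fingers, at column 288 against the fingers' midpoint of about 278. That is some 4 mm off toward tool +y, which matches the computed residual. I'll centre and close.

```bash
python3 -m pendant '{"slide":[[0.002,0.0075,-0.003],[0.002,0.0075,-0.003],[0.002,0.0075,-0.003]],"turn":[[0,0,-0.009],[0,0,-0.009],[0,0,-0.009]]}' 100;  python3 -m pendant '{"slide":[[0,0,0],[0,0,0],[0,0,0],[0,0,0],[0,0,0],[0,0,0],[0,0,0],[0,0,0]],"turn":[[0,0,0],[0,0,0],[0,0,0],[0,0,0],[0,0,0],[0,0,0],[0,0,0],[0,0,0]]}' 0; python3 -c "
from bench import *;o=get_obs();print(o['position'],o['wrist_force'],o['ft_torque'])"
```

```text
clock: 2.45
position: [0.5923, -0.1374, 0.1302]
eef_rot: [[-0.379, 0.925, 0.004], [0.926, 0.379, -0.001], [-0.003, 0.003, -1.0]]
wrist_force: [0.2, 0.7, 0.3]
grip_width: 0.0856
gripper_force: 0.0
clock: 3.12
position: [0.59, -0.1373, 0.1284]
eef_rot: [[-0.378, 0.926, -0.002], [0.926, 0.378, -0.001], [-0.0, -0.002, -1.0]]
wrist_force: [-3.6, -0.8, 3.8]
grip_width: 0.0233
gripper_force: 57.4
[ 0.58999099 -0.13730201  0.12835241] [-3.5726946  -0.75209123  3.84072429] [-0.3901755   0.97016065 -0.10991411]
```

```bash
python3 -m pendant '{"slide":[[0,0,-0.02],[0,0,-0.06],[0,0,-0.11],[0,0,-0.16],[0,0,-0.21],[0,0,-0.25],[0,0,-0.27],[0,0,-0.27]],"turn":[[0,0,0],[0,0,0],[0,0,0],[0,0,0],[0,0,0],[0,0,0],[0,0,0],[0,0,0]]}' 0; python3 - <<'E'
from h import *;from bench import *
o=get_obs();print(o['position'],o['wrist_force'],o['ft_torque'])
c=read_camera("wrist");np.savez("w3",**c);cv2.imwrite("pics/w3.png",c["image"][...,::-1])
print(get_obs()['position'],get_obs()['wrist_force'])
t=np.radians(-12.8);
for s in(-.06,.06): go(.5035+s*np.cos(t),.1597+s*np.sin(t),.26,-12.8)
E
```

```text
clock: 3.78
position: [0.5924, -0.1371, 0.2658]
eef_rot: [[-0.379, 0.925, 0.005], [0.925, 0.379, -0.001], [-0.003, 0.004, -1.0]]
wrist_force: [0.2, 0.2, -4.7]
grip_width: 0.0233
gripper_force: 57.9
[ 0.59236058 -0.13709577  0.26578868] [ 0.19301534  0.23200513 -4.65174479] [-0.02396679 -0.08556582 -0.00116963]
[ 0.59161093 -0.13690336  0.26378288] [-0.84857163 -0.69871314 -5.55623744]
slide [0.6847, -0.0366, 0.0069] turn [0.0027, 0.0004, 0.7791]
slide [0.5468, 0.1598, 0.0074] turn [0.0027, 0.0004, 0.7791]
```

View pics/w3.png

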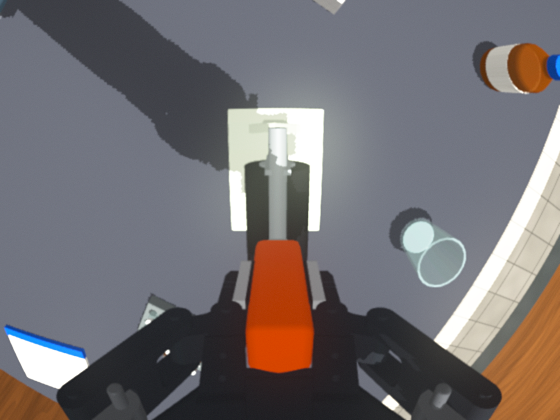

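Roller lifted squarely and still held (handle at 280,310, bar at 278,150). Next is the plate's height and slope from robust depth, then moving over the cooler.

```bash
cat >> h.py <<'E'
C=np.array([.5035,.1597]);TH=np.radians(-12.8)
def plane(c,P):
    "robust strip height and slope in cooler axes"
    ax=np.c_[[np.cos(TH),np.sin(TH)],[-np.sin(TH),np.cos(TH)]]
    q=(P[...,:2]-C)@ax;H,S,V=cv2.split(cv2.cvtColor(c["image"],cv2.COLOR_RGB2HSV))
    m=(abs(q[...,0])<.052)&(abs(q[...,1])<.036)&(abs(P[...,2]-.068)<.022)&(H>95)&(H<125)&(S>110)
    from scipy.optimize import least_squares
    A=np.c_[np.ones(m.sum()),q[m]];z=P[...,2][m]
    r=least_squares(lambda p:A@p-z,[.068,0,0],loss="soft_l1",f_scale=.002).x
    e=z-A@r;print("n",m.sum(),"z0, slope x, y",r.round(4),"mad",np.median(abs(e)).round(4))
E
python3 - <<'E'
from h import *
for n in("top","scene"):
    c=dict(np.load(n+".npz"));plane(c,cloud(c))
E
python3 -m pendant '{"slide":[[0.06,0,0],[0.13,0,0],[0.2,0,0],[0.28,0,0],[0.35,0,0],[0.42,-0.01,0],[0.48,-0.02,0],[0.5,-0.02,0]],"turn":[[0,0,0.1],[0,0,0.2],[0,0,0.3],[0,0,0.4],[0,0,0.5],[0,0,0.6],[0,0,0.7],[0,0,0.779]]}' 0
python3 - <<'E'
from h import *;from bench import *
o=get_obs();print(o['position'],o['wrist_force'],o['ft_torque'])
c=read_camera("wrist");np.savez("w4",**c);cv2.imwrite("pics/w4.png",c["image"][...,::-1])
E
```

```text
n 311 z0, slope x, y [ 0.0705 -0.0402  0.0211] mad 0.0016
n 411 z0, slope x, y [ 0.0671 -0.0282  0.0015] mad 0.0013
clock: 4.5
position: [0.4824, 0.0941, 0.2609]
eef_rot: [[0.222, 0.975, -0.007], [0.975, -0.222, 0.002], [0.001, -0.007, -1.0]]
wrist_force: [-1.0, -0.7, -4.3]
grip_width: 0.0236
gripper_force: 60.4
[0.48242917 0.09408685 0.26090915] [-0.96409171 -0.69253305 -4.31261904] [-0.12462968  0.0705502  -0.00969035]
```

View pics/w4.png

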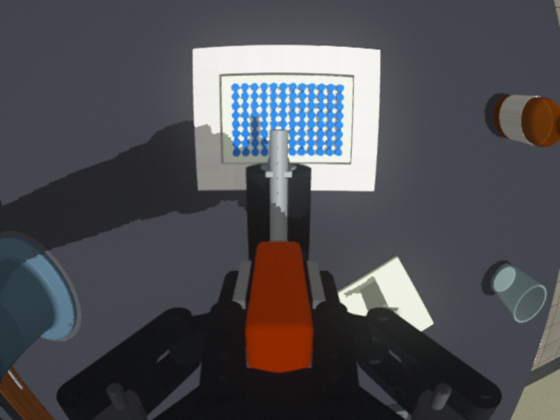

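The wrist view shows the cooler box with corners (194,50), (379,51), (375,190) and (198,190). The strip sheet spans (232,84) to (344,156), and the roller is still held below it.

```bash
python3 - <<'E'
from h import *
c=dict(np.load("w4.npz"))
v,u=np.mgrid[:420,:560];p=np.stack([(u-c["cx"])/c["fx"],(v-c["cy"])/c["fy"]],-1);t=np.linalg.norm(p,axis=-1,keepdims=True)
d=np.concatenate([p/t*np.tan(t),np.ones_like(t)],-1)*c["depth"][...,None];E=c["extrinsics"];P=(d-E[:3,3])@E[:3,:3]
plane(c,P)
for z,k in((.048,[(194,50),(379,51),(375,190),(198,190)]),(.069,[(232,84),(344,84),(343,156),(233,156)])):
    f=fray(c,k,z);print(f[:,:2].round(4).tolist(),f.mean(0).round(4))
    for i,j in((1,0),(2,3),(0,3),(1,2)): e=f[i]-f[j];print(np.linalg.norm(e).round(4),np.degrees(np.arctan2(e[1],e[0])).round(2))
E
```

```text
n 4486 z0, slope x, y [ 0.0702 -0.0384  0.0002] mad 0.0006
[[0.4291, 0.2505], [0.6126, 0.209], [0.5819, 0.0636], [0.3948, 0.1056]] [0.5046 0.1572 0.048 ]
0.1882 -12.74
0.1918 -12.63
0.1489 76.69
0.1485 78.08
[[0.4616, 0.2029], [0.5645, 0.1802], [0.55, 0.1117], [0.4456, 0.135]] [0.5054 0.1575 0.069 ]
0.1054 -12.41
0.107 -12.55
0.0698 76.78
0.07 78.07
```

```bash
sed -i 's/^C=.*/C=np.array([.5045,.158]);TH=np.radians(-12.65)/' h.py; cat >> h.py <<'E'
def goc(s,z):
    from bench import get_obs
    o=get_obs();q=(o["position"][:2]-C)@np.c_[[np.cos(TH),np.sin(TH)],[-np.sin(TH),np.cos(TH)]]
    print("t",round(o["clock"],2),"cooler xy mm",(q*1000).round(1),"z",(o["position"][2]*1000).round(1),"F",o["wrist_force"].round(1),"T",o["ft_torque"].round(2))
    go(*(C+s*np.array([np.cos(TH),np.sin(TH)])),z,-12.65)
E
python3 -c "
from h import *
goc(-.05,.2)"
```

```text
t 4.55 cooler xy mm [ -7.  -66.8] z 261.0 F [-1.4 -0.6 -4.7] T [0.03 0.14 0.03]
slide [0.1332, -0.0856, 0.1228] turn [-0.0079, -0.0016, -0.0046]
```

```bash
python3 -m pendant '{"slide":[[0.03,-0.02,0.02],[0.07,-0.045,0.05],[0.11,-0.07,0.08],[0.133,-0.086,0.11],[0.133,-0.086,0.12],[0.133,-0.086,0.12],[0.133,-0.086,0.12]],"turn":[[0,0,-0.005],[0,0,-0.005],[0,0,-0.005],[0,0,-0.005],[0,0,-0.005],[0,0,-0.005],[0,0,-0.005]]}' 0; python3 -c "
from h import *
from bench import *
goc(-.05,.19)
read_camera('top')
goc(-.05,.19)"
```

```text
clock: 5.13
position: [0.4593, 0.1643, 0.2022]
eef_rot: [[0.218, 0.976, -0.002], [0.976, -0.218, -0.001], [-0.002, -0.002, -1.0]]
wrist_force: [0.9, -0.2, -4.5]
grip_width: 0.0234
gripper_force: 60.6
t 5.13 cooler xy mm [-45.5  -3.8] z 202.2 F [ 0.9 -0.2 -4.5] T [ 0.01 -0.03 -0.03]
slide [0.0076, -0.0089, 0.0245] turn [-0.0022, 0.002, 0.0013]
t 5.18 cooler xy mm [-44.7  -3.6] z 203.1 F [ 0.9 -0.  -4.3] T [-0.02 -0.08  0.  ]
slide [0.0072, -0.0106, 0.0262] turn [-0.0001, 0.0008, 0.0005]
```

```bash
python3 -m pendant '{"slide":[[0.004,-0.006,0.006],[0.007,-0.01,0.012],[0.007,-0.01,0.016],[0.007,-0.01,0.018],[0.007,-0.01,0.018]],"turn":[[0,0,0],[0,0,0],[0,0,0],[0,0,0],[0,0,0]]}' 0; python3 -c "
from h import *
goc(-.05,.19)"; python3 -m pendant '{"slide":[[0,0,0.002],[0,0,0.004],[0,0,0.004],[0,0,0.004]],"turn":[[0,0,0],[0,0,0],[0,0,0],[0,0,0]]}' 0; python3 -c "
from h import *
goc(-.05,.19)"
```

```text
clock: 5.6
position: [0.4555, 0.1693, 0.1941]
eef_rot: [[0.218, 0.976, -0.0], [0.976, -0.218, -0.0], [-0.0, -0.0, -1.0]]
wrist_force: [-0.3, 0.8, -4.6]
grip_width: 0.0234
gripper_force: 60.7
t 5.6 cooler xy mm [-50.3   0.3] z 194.1 F [-0.3  0.8 -4.6] T [ 0.05  0.01 -0.07]
slide [-0.0007, 0.0005, 0.0082] turn [-0.0001, 0.0003, 0.0011]
clock: 5.93
position: [0.4556, 0.1695, 0.1923]
eef_rot: [[0.218, 0.976, -0.0], [0.976, -0.218, -0.0], [-0.0, 0.0, -1.0]]
wrist_force: [-0.2, 0.3, -6.0]
grip_width: 0.0238
gripper_force: 60.7
t 5.93 cooler xy mm [-50.2   0.5] z 192.3 F [-0.2  0.3 -6. ] T [ 0.06 -0.01 -0.01]
slide [-0.001, 0.0004, 0.0045] turn [0.0, 0.0001, 0.0013]
```

```bash
for i in 1; do python3 -m pendant '{"slide":[[0,0,0.002],[0,0,0.004],[0,0,0.004],[0,0,0.004]],"turn":[[0,0,0],[0,0,0],[0,0,0],[0,0,0]]}' 0|egrep 'pos|wrist'; python3 -m pendant '{"slide":[[0,0,0.002],[0,0,0.002],[0,0,0.002]],"turn":[[0,0,0],[0,0,0],[0,0,0]]}' 0|egrep 'pos|wrist';python3 -m pendant '{"slide":[[0,0,0.002],[0,0,0.002],[0,0,0.002]],"turn":[[0,0,0],[0,0,0],[0,0,0]]}' 0|egrep 'pos|wrist'; done
```

```text
position: [0.4555, 0.1695, 0.1902]
wrist_force: [0.8, 0.0, -6.2]
position: [0.4556, 0.1695, 0.1892]
wrist_force: [0.4, 0.6, -4.6]
position: [0.4558, 0.1695, 0.1885]
wrist_force: [-0.7, 0.8, -4.6]
```

```bash
python3 -m pendant '{"slide":[[0,0,0.002],[0,0,0.002],[0,0,0.002]],"turn":[[0,0,0],[0,0,0],[0,0,0]]}' 0|egrep 'pos|wrist'; python3 -m pendant '{"slide":[[0,0,0.002],[0,0,0.002],[0,0,0.002]],"turn":[[0,0,0],[0,0,0],[0,0,0]]}' 0|egrep 'pos|wrist';python3 -m pendant '{"slide":[[0,0,0.002],[0,0,0.002],[0,0,0.002]],"turn":[[0,0,0],[0,0,0],[0,0,0]]}' 0|egrep 'pos|wrist'
```

```text
position: [0.456, 0.1695, 0.1877]
wrist_force: [0.5, -0.5, -1.9]
position: [0.4559, 0.1696, 0.1868]
wrist_force: [-0.1, -1.1, 2.2]
position: [0.4557, 0.1696, 0.1854]
wrist_force: [-1.5, -0.3, 3.4]
```

```bash
python3 -m pendant '{"slide":[[0,0,0.002],[0,0,0.002],[0,0,0.002]],"turn":[[0,0,0],[0,0,0],[0,0,0]]}' 0|egrep 'pos|wrist'; python3 -m pendant '{"slide":[[0,0,0.001],[0,0,0.001],[0,0,0.001]],"turn":[[0,0,0],[0,0,0],[0,0,0]]}' 0|egrep 'pos|wrist';python3 -m pendant '{"slide":[[0,0,0.001],[0,0,0.001],[0,0,0.001]],"turn":[[0,0,0],[0,0,0],[0,0,0]]}' 0|egrep 'pos|wrist'
```

```text
position: [0.4556, 0.1696, 0.1842]
wrist_force: [-1.4, -0.6, 2.9]
position: [0.4557, 0.1696, 0.1839]
wrist_force: [-1.7, -0.5, 3.6]
position: [0.456, 0.1695, 0.1837]
wrist_force: [-0.8, -1.2, 4.9]
```

```bash
python3 -m pendant '{"slide":[[0,0,0.001],[0,0,0.001],[0,0,0.001]],"turn":[[0,0,0],[0,0,0],[0,0,0]]}' 0|egrep 'pos|wrist'; python3 -m pendant '{"slide":[[0,0,0.001],[0,0,0.001],[0,0,0.001]],"turn":[[0,0,0],[0,0,0],[0,0,0]]}' 0|egrep 'pos|wrist';python3 -m pendant '{"slide":[[0,0,0.001],[0,0,0.001],[0,0,0.001]],"turn":[[0,0,0],[0,0,0],[0,0,0]]}' 0|egrep 'pos|wrist'
```

```text
position: [0.4564, 0.1695, 0.1835]
wrist_force: [-0.4, -1.3, 6.4]
position: [0.4566, 0.1695, 0.1833]
wrist_force: [-1.0, -0.8, 8.2]
position: [0.4569, 0.1694, 0.1831]
wrist_force: [-1.8, -1.9, 9.5]
```

```bash
python3 -m pendant '{"slide":[[0,0,0.001],[0,0,0.002],[0,0,0.002]],"turn":[[0,0,0],[0,0,0],[0,0,0]]}' 0|egrep 'pos|wrist'; python3 -m pendant '{"slide":[[0,0.003,0],[0,0.006,0],[0,0.01,0],[0,0.01,0]],"turn":[[0,0,0],[0,0,0],[0,0,0],[0,0,0]]}' 0|egrep 'pos|wrist';python3 -m pendant '{"slide":[[0,0.003,0],[0,0.006,0],[0,0.01,0],[0,0.01,0]],"turn":[[0,0,0],[0,0,0],[0,0,0],[0,0,0]]}' 0|egrep 'pos|wrist'; python3 -c "
from h import *
goc(-.05,.19)"
```

```text
position: [0.4576, 0.1694, 0.1827]
wrist_force: [-1.0, -2.8, 12.9]
position: [0.4621, 0.1684, 0.1826]
wrist_force: [-2.1, -1.8, 12.5]
position: [0.467, 0.1673, 0.1825]
wrist_force: [-1.5, -1.8, 12.0]
t 9.93 cooler xy mm [-38.6   0.8] z 182.5 F [-1.5 -1.8 12. ] T [-0.02  0.35  0.01]
slide [-0.0016, -0.0228, -0.0151] turn [0.0049, -0.0011, 0.0009]
```

```bash
for i in 1; do python3 -m pendant '{"slide":[[0,0.003,0.0005],[0,0.006,0.001],[0,0.01,0.0015],[0,0.015,0.002],[0,0.02,0.002],[0,0.02,0.002]],"turn":[[0,0,0],[0,0,0],[0,0,0],[0,0,0],[0,0,0],[0,0,0]]}' 0|egrep 'pos|wrist';python3 -m pendant '{"slide":[[0,0.005,0.0002],[0,0.01,0.0004],[0,0.015,0.0006],[0,0.02,0.0008],[0,0.02,0.0008]],"turn":[[0,0,0],[0,0,0],[0,0,0],[0,0,0],[0,0,0]]}' 0|egrep 'pos|wrist'; python3 -c "
from h import *
goc(-.05,.19)"; done
```

```text
position: [0.4771, 0.1651, 0.1819]
wrist_force: [-1.7, -2.5, 14.6]
position: [0.4868, 0.163, 0.1816]
wrist_force: [-1.2, -1.8, 14.4]
t 10.85 cooler xy mm [-18.4   0.9] z 181.6 F [-1.2 -1.8 14.4] T [-0.06  0.53  0.07]
slide [-0.0018, -0.0631, -0.017] turn [0.0056, -0.0015, 0.0008]
```

Steady at about 19 N; continuing along the slope.

```bash
R='pos|wrist_f'; python3 -m pendant '{"slide":[[0,0.005,0.0002],[0,0.01,0.0004],[0,0.015,0.0006],[0,0.02,0.0008],[0,0.025,0.001],[0,0.03,0.0012],[0,0.03,0.0012]],"turn":[[0,0,0],[0,0,0],[0,0,0],[0,0,0],[0,0,0],[0,0,0],[0,0,0]]}' 0|egrep "$R"; python3 -m pendant '{"slide":[[0,0.005,0.0002],[0,0.01,0.0004],[0,0.015,0.0006],[0,0.02,0.0008],[0,0.025,0.001],[0,0.03,0.0012],[0,0.03,0.0012]],"turn":[[0,0,0],[0,0,0],[0,0,0],[0,0,0],[0,0,0],[0,0,0],[0,0,0]]}' 0|egrep "$R"; python3 -c "
from h import *
goc(-.05,.19)"
```

```text
position: [0.5022, 0.1595, 0.1812]
wrist_force: [-0.3, -2.9, 13.0]
position: [0.5166, 0.1564, 0.1806]
wrist_force: [-0.7, -1.2, 13.7]
t 12.02 cooler xy mm [12.2  1.1] z 180.6 F [-0.7 -1.2 13.7] T [-0.08  0.14 -0.02]
slide [-0.002, -0.1242, -0.0195] turn [0.0071, -0.0018, 0.0007]
```

```bash
R='pos|wrist_f'; python3 -m pendant '{"slide":[[0,0.005,0.0003],[0,0.01,0.0006],[0,0.015,0.0009],[0,0.02,0.0012],[0,0.025,0.0015],[0,0.03,0.0018],[0,0.03,0.0018]],"turn":[[0,0,0],[0,0,0],[0,0,0],[0,0,0],[0,0,0],[0,0,0],[0,0,0]]}' 0|egrep "$R"; python3 -m pendant '{"slide":[[0,0.005,0.0002],[0,0.01,0.0004],[0,0.015,0.0006],[0,0.02,0.0008],[0,0.025,0.001],[0,0.03,0.0012],[0,0.03,0.0012]],"turn":[[0,0,0],[0,0,0],[0,0,0],[0,0,0],[0,0,0],[0,0,0],[0,0,0]]}' 0|egrep "$R"; python3 -c "
from h import *
goc(.05,.19)"
```

```text
position: [0.5308, 0.1532, 0.1797]
wrist_force: [-3.2, -1.7, 15.2]
position: [0.5462, 0.1498, 0.1792]
wrist_force: [-0.2, -1.7, 12.3]
t 13.18 cooler xy mm [42.5  1.1] z 179.2 F [-0.2 -1.7 12.3] T [-0.01  0.02 -0.03]
slide [-0.0023, 0.0152, -0.0215] turn [0.008, -0.002, 0.0007]
```

```bash
R='pos|wrist_f'; python3 -m pendant '{"slide":[[0,0.005,0.0004],[0,0.01,0.001],[0,0.016,0.0015],[0,0.016,0.002],[0,0.016,0.002],[0,0.016,0.002]],"turn":[[0,0,0],[0,0,0],[0,0,0],[0,0,0],[0,0,0],[0,0,0]]}' 0|egrep "$R";  python3 -c "
from h import *
goc(.05,.19)"; python3 -m pendant '{"slide":[[0,-0.005,0.0002],[0,-0.01,0],[0,-0.02,-0.0004],[0,-0.03,-0.0008],[0,-0.04,-0.0014],[0,-0.05,-0.0018],[0,-0.06,-0.0022],[0,-0.06,-0.0022]],"turn":[[0,0,0],[0,0,0],[0,0,0],[0,0,0],[0,0,0],[0,0,0],[0,0,0],[0,0,0]]}' 0|egrep "$R"; python3 -c "
from h import *
goc(.05,.19)"
```

```text
position: [0.5546, 0.148, 0.1787]
wrist_force: [1.4, -2.2, 12.3]
t 13.68 cooler xy mm [51.1  1.2] z 178.7 F [ 1.4 -2.2 12.3] T [-0.07 -0.36 -0.05]
slide [-0.0024, -0.002, -0.0226] turn [0.0104, -0.0022, 0.0006]
position: [0.5247, 0.1549, 0.1801]
wrist_force: [0.5, -2.4, 15.2]
t 14.35 cooler xy mm [20.3  1.4] z 180.1 F [ 0.5 -2.4 15.2] T [-0.03 -0.21 -0.03]
slide [-0.0028, 0.0595, -0.0194] turn [0.01, -0.0026, 0.0011]
```

```bash
R='pos|wrist_f'; python3 -m pendant '{"slide":[[0,-0.01,-0.0004],[0,-0.02,-0.0008],[0,-0.03,-0.0012],[0,-0.04,-0.0016],[0,-0.05,-0.002],[0,-0.06,-0.0024],[0,-0.07,-0.0028],[0,-0.07,-0.0028]],"turn":[[0,0,0],[0,0,0],[0,0,0],[0,0,0],[0,0,0],[0,0,0],[0,0,0],[0,0,0]]}' 0|egrep "$R"; python3 -m pendant '{"slide":[[0,-0.01,-0.0003],[0,-0.02,-0.0006],[0,-0.03,-0.001],[0,-0.04,-0.0014],[0,-0.05,-0.0018],[0,-0.06,-0.002],[0,-0.07,-0.0024],[0,-0.07,-0.0024]],"turn":[[0,0,0],[0,0,0],[0,0,0],[0,0,0],[0,0,0],[0,0,0],[0,0,0],[0,0,0]]}' 0|egrep "$R"; python3 -c "
from h import *
goc(-.007,.26)"
```

```text
position: [0.4904, 0.1628, 0.1813]
wrist_force: [-0.4, -1.3, 15.0]
position: [0.4561, 0.1706, 0.1822]
wrist_force: [-0.4, -1.0, 14.8]
t 15.68 cooler xy mm [-50.    1.7] z 182.2 F [-0.4 -1.  14.8] T [ 0.14 -0.04 -0.08]
slide [-0.0031, 0.0871, -0.1549] turn [0.0087, -0.0037, 0.0014]
```

```bash
python3 -m pendant '{"slide":[[0,0,-0.02],[0,0,-0.07],[-0.03,0.03,-0.12],[-0.08,0.06,-0.155],[-0.13,0.087,-0.155],[-0.137,0.087,-0.155],[-0.137,0.087,-0.155]],"turn":[[0,0,0],[0,0,0],[0,0,0],[0,0,0],[0,0,0],[0,0,0],[0,0,0]]}' 0; python3 - <<'E'
from h import *;from bench import *
goc(0,.26)
c=read_camera("wrist");np.savez("w5",**c)
cv2.imwrite("pics/w5.png",cv2.resize(c["image"][30:260,160:400],None,fx=2.5,fy=2.5)[...,::-1])
def cl(c):
    v,u=np.mgrid[:420,:560];p=np.stack([(u-c["cx"])/c["fx"],(v-c["cy"])/c["fy"]],-1);t=np.linalg.norm(p,axis=-1,keepdims=True)
    d=np.concatenate([p/t*np.tan(t),np.ones_like(t)],-1)*c["depth"][...,None];E=c["extrinsics"];return (d-E[:3,3])@E[:3,:3]
ax=np.c_[[np.cos(TH),np.sin(TH)],[-np.sin(TH),np.cos(TH)]]
for n in("w4","w5"):
    c=dict(np.load(n+".npz"));P=cl(c);plane(c,P)
    q=(P[...,:2]-C)@ax;H,S,V=cv2.split(cv2.cvtColor(c["image"],cv2.COLOR_RGB2HSV));b=(H>95)&(H<125)&(S>110)&(abs(P[...,2]-.068)<.02)&(abs(q[...,1])<.036)
    print([round(float(np.median(P[...,2][b&(abs(q[...,0]-(-.0495+.009*i))<.004)]))*1000,1) for i in range(12)])
E
```

```text
clock: 16.27
position: [0.4806, 0.0921, 0.2555]
eef_rot: [[0.221, 0.975, -0.003], [0.975, -0.221, -0.001], [-0.001, -0.003, -1.0]]
wrist_force: [-0.1, 0.9, -5.1]
grip_width: 0.0236
gripper_force: 61.2
t 16.27 cooler xy mm [ -8.8 -69.5] z 255.5 F [-0.1  0.9 -5.1] T [ 0.13  0.01 -0.03]
slide [0.139, 0.0174, -0.0092] turn [-0.0033, 0.0015, -0.0026]
n 4562 z0, slope x, y [ 0.0701 -0.0386  0.0003] mad 0.0006
[71.8, 71.9, 71.2, 71.1, 70.5, 70.6, 70.2, 69.3, 69.1, 69.2, 68.9, 67.9]
n 4480 z0, slope x, y [ 0.0664 -0.0394 -0.0013] mad 0.0006
[68.3, 68.0, 67.6, 67.3, 66.9, 66.6, 66.2, 65.8, 65.6, 65.1, 64.9, 64.4]
```

View pics/w5.png

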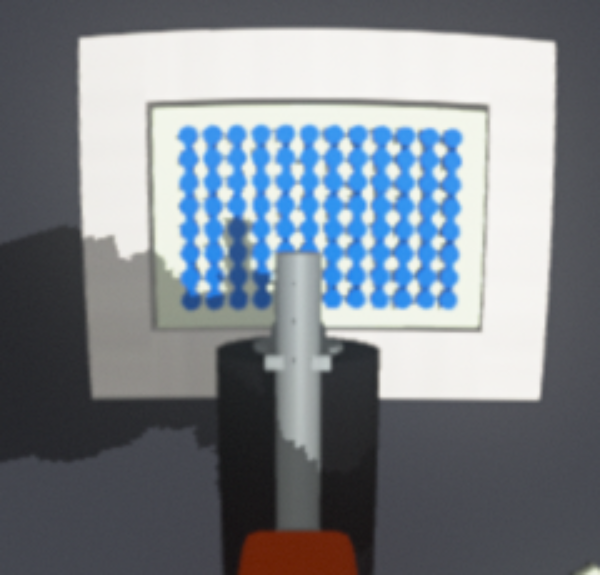

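The enlarged view shows all 12 strips evenly seated (columns 190–452 in the crop), and each has dropped about 3.5–4.1 mm in depth. Now back to the stand.

```bash
python3 -c "
from h import *
go(.590,-.1373,.262,22.2)"
```

```text
slide [-0.4015, 0.3156, -0.0144] turn [-0.0047, -0.0007, -0.7752]
```

```bash
python3 -m pendant '{"slide":[[-0.05,0.04,-0.005],[-0.11,0.085,-0.01],[-0.17,0.13,-0.014],[-0.23,0.18,-0.014],[-0.29,0.225,-0.014],[-0.35,0.275,-0.014],[-0.39,0.305,-0.014],[-0.4,0.315,-0.014]],"turn":[[0,0,-0.1],[0,0,-0.2],[0,0,-0.3],[0,0,-0.4],[0,0,-0.5],[0,0,-0.6],[0,0,-0.7],[0,0,-0.775]]}' 0 >/dev/null; python3 -m pendant '{"slide":[[0,0,0],[0,0,0],[0,0,0]],"turn":[[0,0,0],[0,0,0],[0,0,0]]}' 0; python3 - <<'E'
from h import *;from bench import *
go(.590,-.1373,.262,22.2)
for i in range(3): c=read_camera("wrist")
go(.590,-.1373,.262,22.2)
np.savez("w6",**c);cv2.imwrite("pics/w6.png",c["image"][...,::-1])
E
```

```text
clock: 17.23
position: [0.5905, -0.134, 0.263]
eef_rot: [[-0.38, 0.925, -0.002], [0.925, 0.38, 0.001], [0.002, -0.002, -1.0]]
wrist_force: [-1.2, 0.0, -5.3]
grip_width: 0.0236
gripper_force: 61.7
slide [-0.0057, -0.0034, 0.0019] turn [-0.0021, -0.0028, 0.0025]
slide [-0.0047, -0.0037, 0.0037] turn [-0.0006, -0.0007, 0.0034]
```

View pics/w6.png

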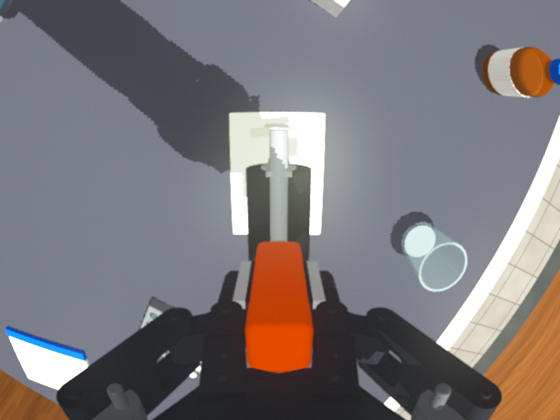

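The stand's foot is at (230–325, 112–235), the bar at (279,180), and the handle sits in the fingers exactly as it did after lifting. I'll trim and lower.

```bash
python3 -m pendant '{"slide":[[-0.005,-0.0035,0],[-0.005,-0.0035,0.04],[-0.005,-0.0035,0.09],[-0.005,-0.0035,0.14],[-0.005,-0.0035,0.19],[-0.005,-0.0035,0.22],[-0.005,-0.0035,0.23],[-0.005,-0.0035,0.23]],"turn":[[0,0,0.003],[0,0,0.003],[0,0,0.003],[0,0,0.003],[0,0,0.003],[0,0,0.003],[0,0,0.003],[0,0,0.003]]}' 0 >/dev/null; python3 -m pendant '{"slide":[[0,0,0],[0,0,0],[0,0,0],[0,0,0]],"turn":[[0,0,0],[0,0,0],[0,0,0],[0,0,0]]}' 0; python3 -c "
from h import *
go(.590,-.1373,.1284,22.2)"
```

```text
clock: 18.38
position: [0.5916, -0.1392, 0.1504]
eef_rot: [[-0.377, 0.926, 0.003], [0.926, 0.377, -0.001], [-0.002, 0.002, -1.0]]
wrist_force: [0.8, 0.2, -4.8]
grip_width: 0.0231
gripper_force: 61.5
slide [0.0048, -0.0016, 0.0439] turn [0.0025, 0.0024, -0.0011]
```

```bash
R='pos|wrist_f'; python3 -m pendant '{"slide":[[0.003,-0.001,0.008],[0.003,-0.001,0.016],[0.003,-0.001,0.024],[0.003,-0.001,0.03],[0.003,-0.001,0.03],[0.003,-0.001,0.03]],"turn":[[0,0,0],[0,0,0],[0,0,0],[0,0,0],[0,0,0],[0,0,0]]}' 0|egrep "$R"; python3 -m pendant '{"slide":[[0,0,0.002],[0,0,0.005],[0,0,0.005],[0,0,0.005]],"turn":[[0,0,0],[0,0,0],[0,0,0],[0,0,0]]}' 0|egrep "$R"; python3 -c "
from h import *
go(.590,-.1373,.1284,22.2)"
```

```text
position: [0.5892, -0.1376, 0.1334]
wrist_force: [0.6, 0.6, -5.2]
position: [0.5896, -0.1377, 0.1314]
wrist_force: [-0.2, 0.8, -4.9]
slide [0.0004, 0.0011, 0.006] turn [-0.0, 0.0001, -0.0011]
```

```bash
R='pos|wrist_f'; python3 -m pendant '{"slide":[[0,0,0.002],[0,0,0.003],[0,0,0.003],[0,0,0.003]],"turn":[[0,0,0],[0,0,0],[0,0,0],[0,0,0]]}' 0|egrep "$R"; python3 -m pendant '{"slide":[[0,0,0.002],[0,0,0.002],[0,0,0.002]],"turn":[[0,0,0],[0,0,0],[0,0,0]]}' 0|egrep "$R";python3 -m pendant '{"slide":[[0,0,0.002],[0,0,0.002],[0,0,0.002]],"turn":[[0,0,0],[0,0,0],[0,0,0]]}' 0|egrep "$R"; python3 -c "
from h import *
go(.590,-.1373,.1284,22.2)"
```

```text
position: [0.5896, -0.1378, 0.1302]
wrist_force: [-1.0, -1.1, -2.4]
position: [0.5899, -0.138, 0.1297]
wrist_force: [-2.7, -1.6, 3.5]
position: [0.5901, -0.1383, 0.1292]
wrist_force: [-3.4, -2.1, 6.8]
slide [0.002, 0.0006, 0.0016] turn [0.0012, 0.0026, -0.0012]
```

```bash
R='pos|wrist_f|rot'; python3 -m pendant '{"slide":[[0,-0.001,0],[0,-0.002,0],[0,-0.002,0]],"turn":[[0,0,0],[0,0,0],[0,0,0]]}' 0|egrep "$R";python3 -m pendant '{"slide":[[0,-0.001,0],[0,-0.002,0],[0,-0.002,0]],"turn":[[0,0,0],[0,0,0],[0,0,0]]}' 0|egrep "$R"; python3 -c "
from bench import *;print(get_obs()['ft_torque'])"
```

```text
position: [0.5898, -0.1385, 0.1291]
eef_rot: [[-0.377, 0.926, 0.003], [0.926, 0.377, -0.001], [-0.002, 0.002, -1.0]]
wrist_force: [-0.4, -1.7, 5.8]
position: [0.5895, -0.1386, 0.1291]
eef_rot: [[-0.377, 0.926, 0.004], [0.926, 0.377, -0.0], [-0.002, 0.004, -1.0]]
wrist_force: [2.0, -0.4, 5.5]
[ 0.48089704 -0.24127504 -0.09157065]
```

Both notch flanks bear, so the bar is seated. Opening now.

```bash
python3 -m pendant '{"slide":[[0,0.001,0],[0,0.001,0],[0,0.001,0],[0,0.001,0],[0,0.001,0],[0,0.001,0],[0,0.001,0],[0,0.001,0]],"turn":[[0,0,0],[0,0,0],[0,0,0],[0,0,0],[0,0,0],[0,0,0],[0,0,0],[0,0,0]]}' 100; python3 - <<'E'
from h import *;from bench import *
c=read_camera("wrist");cv2.imwrite("pics/w7.png",c["image"][...,::-1])
E
```

```text
clock: 21.22
position: [0.5881, -0.1382, 0.1278]
eef_rot: [[-0.377, 0.926, -0.0], [0.926, 0.377, -0.0], [0.0, -0.0, -1.0]]
wrist_force: [0.9, 0.1, 1.1]
grip_width: 0.0852
gripper_force: 0.0
```

View pics/w7.png

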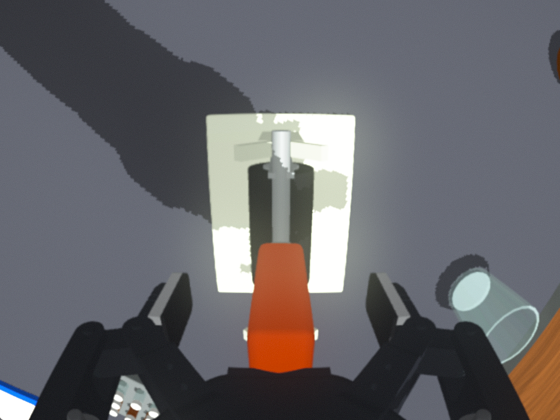

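The roller hangs in both notches, bar at (281,190) and handle upright at (281,310). The fingers are open and clear on both sides. I'll rise straight up and check.

```bash
python3 -m pendant '{"slide":[[0,0,-0.03],[0,0,-0.08],[0,0,-0.14],[0,0,-0.2],[0,0,-0.26],[0,0,-0.28],[0,0,-0.28],[0,0,-0.28]],"turn":[[0,0,0],[0,0,0],[0,0,0],[0,0,0],[0,0,0],[0,0,0],[0,0,0],[0,0,0]]}' 100; python3 - <<'E'
from h import *;from bench import *
c=read_camera("wrist");cv2.imwrite("pics/w8.png",c["image"][...,::-1])
E
```

```text
clock: 21.93
position: [0.5885, -0.1383, 0.2676]
eef_rot: [[-0.377, 0.926, 0.001], [0.926, 0.377, -0.0], [-0.001, 0.001, -1.0]]
wrist_force: [0.8, 0.8, 0.1]
grip_width: 0.0855
gripper_force: 0.0
```

View pics/w8.png

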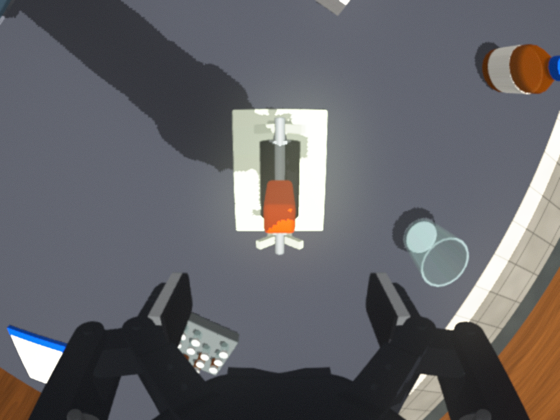

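The roller hangs upright in both notches, with the bar from (279,116) to (280,253) and centred on the foot (233–327). The gripper is clear, and the beaker, bottle and rack look unmoved.

```bash
python3 -c "
from bench import *;print(sign_off())"
```

```text
the job is handed in; nothing more can be done
None
```

All twelve strips are down (depth image shows each dropped about 3.5–4.1 mm), rolled at roughly 17–20 N; the roller is hung back in its stand, the arm is clear, and the job was handed in at about 22 s, though sign-off returned no verdict.

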